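# Hold the fish-sauce sample cell in the clarity checker's light

## Task

Check the clarity of the home-made fish sauce: first flip the toggle on top of the checker's lamp housing fully over to on (away from the robot), and leave it on. Then take the sealed glass sample cell out of the red drying rack by its two frosted long sides only, never touching its clear end windows, and hold it upright and still midway between the checker's two lenses, its clear windows facing the lenses and their middles in line with the lens centres, without knocking it against the checker. Finish while still holding it there in the gripper; do not disturb the other things on the table.

Things in the scene. Friction and masses are not known exactly. Their poses are not given: they have to be found in the camera images.
- checker: Clarity checker, fixed: grey base plate 120 (x) x 300 (y) x 15 mm; on it two box housings 80 (x) x 70 (y) mm, from z = 15 to 115 mm, centred at y = +110 mm (lamp, toggle on its top) and y = -110 mm (receiver, small dark display on top), a lens on the inner face of each. Origin under the centre of the base plate, z up, -x faces the robot; turned up to 0.4 rad about z from start to start.
- beam (a point): The middle of the light path, midway between the two lenses, 85 mm above the table; axes as the checker's: y along the light, z up. The lens barrels, 32 mm in diameter, end at y = +67 and -67 mm from here (134 mm apart); below is only the base plate, its top 70 mm down.
- switch (a joint): The toggle: 0 = off, leaning 0.5 rad towards the checker's -x (robot side); 1.0 = on, leaning 0.5 rad to +x. Over-centre: its own weight keeps it at either stop; it takes about 0.5 N at the tip, and once past 0.6 it falls by itself to the on stop. Starts off.
- switch_tip (a point): Centre of the toggle's 18 mm black ball, at the end of its 10 mm thick steel stem, 55 mm from the pivot. Off: 26 mm to -x and 48 mm above the pivot; on: 26 mm to +x. Swings in the checker's x-z plane.
- switch_pivot (a point): Toggle pivot, 2 mm above the top of the lamp housing, 117 mm above the table; axes as the checker's.
- cell: Sealed sample cell, upright glass block of 0.12 kg (times 0.8 to 1.3): 46 mm long (x, over the clear windows), 24 mm wide (y, over the frosted sides), 64 mm tall, amber seen through its ends, flat white plug in its top. Origin under its centre, z up. Stands in the drying rack in any of three places, turned up to 0.75 rad from x ahead. Ends alike, sides alike: either way round will do.
- cell_sides: The two frosted long sides of the cell (white, matt), the only faces to grip: each 44 mm long (x) and 60 mm tall, outer faces at y = +12 and -12 mm, from 4 to 64 mm above the cell's underside. Origin and axes as the cell's.
- cell_windows: The two clear end windows of the cell, not to be touched: each 16 mm wide, 60 mm tall, outer faces at x = +23 and -23 mm, standing 1 mm proud of the sides. Origin and axes as the cell's.
- cell_centre (a point): Centre of the cell, level with the middles of its windows: 34 mm above its underside, axes as the cell's.
- rack: Red plastic drying rack, fixed: tray 180 (x) x 290 (y) mm, floor 6 mm above the table, rim to 14 mm, a row of 6 mm pegs to 55 mm tall along its far (+x) edge at x = 85 mm. Three glass things stand in it in random order, about 88 mm apart along y. Origin under its centre.
- round_jar: Bystander: round amber glass jar, 38 mm diameter, 66 mm tall, steel cap; stands in the drying rack in one of the three places in random order. Origin under its centre.
- salt_jar: Bystander: squat square glass salt jar 34 x 34 mm, 50 mm tall with its round steel cap; stands in the rack. Origin under its centre.
- dish_a: Bystander: white ceramic sauce dish, 80 mm across, 22 mm tall, at the back of the table, nearer the left. Origin under its centre.
- dish_b: Bystander: white ceramic sauce dish, 80 mm across, 22 mm tall, at the back, to the right of the other. Origin under its centre.
- spatula: Bystander: yellow spatula, 240 mm long, lying flat across the table beyond the rack. Origin under the tool, x along its length.

How it is judged:
By the outcome, as a careful person would: the job done as asked, in the order asked, and still so for the second after the job is handed in, while the arm keeps its last pose, push and grip.
It also fails if it takes over 51 s, if anything falls off the work surface, if the arm or the gripper's body presses on something with over 40 N, if the wrist force passes 120 N, or if a joint passes its speed limit or range.

## Robot

A 6-joint arm with a two-finger parallel gripper is mounted at the origin on the work surface. World frame = base frame: x ahead of the robot, y to its left, z up, the work surface at z = 0. Lengths are in m, angles in rad, forces in N, time in s.
With the tool pointing down it reaches from about 0.275 to 0.725 m from the base axis. Payload 15.9 kg.
Tool frame: the origin (TCP) lies midway between the tips of the shut fingers; the grasp point (between the pads) lies 19 mm behind it; z points along the fingers, y is the line along which they close (so a half turn about z gives the same grasp; the last joint's range is limited). The gripper opens to 85 mm and grips with 20 to 120 N. Pads are 22 mm wide; open, the fingers measure 114 mm over their backs; the gripper's body (76 mm by 85 mm) begins 54 mm behind the grasp point. The pads swing forward as they close: fully open they stand 13 mm farther back than shut.
Start: joints at [1.282, 0.213, -0.034, 1.323, 0, 1.571], TCP at [0.142, 0.479, 0.231] pointing down, gripper open.
Joint ranges: [-2.98, 2.98], [-0.74, 1.72], [-1.14, 1.35], [-2.1, 2.04], [-1.57, 1.44], [-3.14, 3.14]. Speed limits (rad/s): [1.89, 1.89, 2.39, 2.57, 3.14, 3.14].

## Interface

Orientations are given as a unit quaternion [x, y, z, w].
In Python, from bench import ctrl, planner, imaging, monitor gives the robot as it stands. Calls block until the motion is done:
- ctrl.move_to(position, orientation): joint-space move of the TCP to a pose.
- ctrl.move_l(position, attitude=None, max_speed=0.15): straight line of the TCP; attitude=None keeps the orientation; max_speed is the mean speed in m/s.
- ctrl.movej(angles): joint-space move.
- ctrl.grip(opening): finger opening in m; the grip force is fixed at half the most; returns when the fingers have stopped.
- ctrl.wait(seconds).
- planner.ik(position, orientation): joint angles nearest the present ones, or None.
- imaging.grab_frame(name): name is "side" or "top"; returns a dict with "img" (400x640x3 uint8, blue, green, red), "depth" (400x640 float32, m along the optical axis (not along the pixel's ray), 0 where there is no reading), "vertical_fov" (degrees; the focal length in pixels is half the picture's height over the tangent of half this angle, whatever the lens; pixels are square), "cx", "cy" (the principal point, pixels), "rvec" (rotation vector, rad) and "tvec" (3), from world to camera coordinates, as OpenCV has them. Camera axes: x right, y down, z forward; pixel columns grow to the right and rows downward; lengths in m; the calibration is good to about 2 mm. A picture is of the moment at which its call begins.
A pose or a line that the arm cannot do raises ctrl.Unreachable and nothing moves.
- ctrl.close_job(): hands the job in; it is judged then, once.
Readings, each from a call of its own:
- monitor.read_time(): time.
- monitor.read_joint_pos(): joint angles.
- monitor.read_joint_velocities(): joint speeds.
- monitor.read_joint_torque(): joint torques, N m.
- monitor.read_tool_pos(): TCP position.
- monitor.read_orientation(): TCP orientation.
- monitor.read_wrist_force(): force on the tool from outside, world axes, zero at the start.
- monitor.read_ft_torque(): the same for the moment, N m.
- monitor.read_grip_width(): finger opening in m.
- monitor.read_gripper_force(): force on a finger pad.
Only numpy, scipy, OpenCV 4.12 (cv2) and the standard library are available. Lean on these libraries where they do the work, as an engineer would, in place of code of your own. Each camera call takes 0.05 s, during which the arm holds its last target. There are 200 camera calls.

## Working session

There is one attempt and no reset: what is moved stays moved. The work goes in short steps, each a Python script; the robot and the scene stay as the last script left them, time stands still between calls to the robot, and variables do not carry over. Pictures are saved under pics/ and viewed, at most 10 in all, crops included, and the job is handed in when it is done.

```bash
mkdir -p pics; ls; cat > h.py <<'E'
import numpy as np, cv2
from bench import ctrl, planner, imaging, monitor
def cam(n):
    f=imaging.grab_frame(n); F=200/np.tan(np.radians(f["vertical_fov"])/2)
    R=cv2.Rodrigues(np.array(f["rvec"],float))[0]; t=np.array(f["tvec"],float).ravel()
    return f,F,R,t
def cloud(f,F,R,t):
    v,u=np.mgrid[:400,:640]; d=f["depth"]
    P=np.stack([(u-f["cx"])/F*d,(v-f["cy"])/F*d,d],-1)
    return (P-t)@R   # world
E
python3 - <<'E'
from h import *
for n in("side","top"):
    f,F,R,t=cam(n); cv2.imwrite(f"pics/{n}0.png",f["img"]); np.savez(f"{n}0.npz",**f,F=F,R=R,t=t)
    print(n,F,f["cx"],f["cy"],-R.T@t,R[2])
print(monitor.read_time(),monitor.read_orientation(),monitor.read_grip_width())
E
```

```text
pics
side 485.5981168809251 309.0904495936896 199.67810077072753 [ 0.42077605 -1.09468414  0.83625028] [ 0.15246374  0.83147697 -0.53422922]
top 447.6583212491479 326.51550524647763 200.79397416588537 [0.48835312 0.01107473 1.35281209] [ 0.09803197 -0.02153085 -0.99495033]
0.1 [ 1.43893000e-01  9.89593140e-01 -4.67483207e-04 -6.19227513e-05] 0.08503835987280448
```

View pics/side0.png

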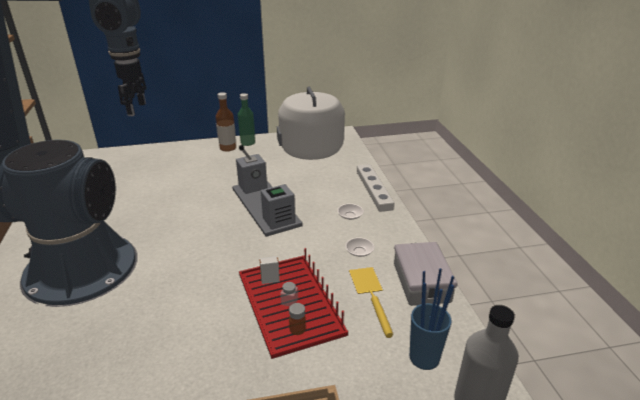

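View pics/top0.png

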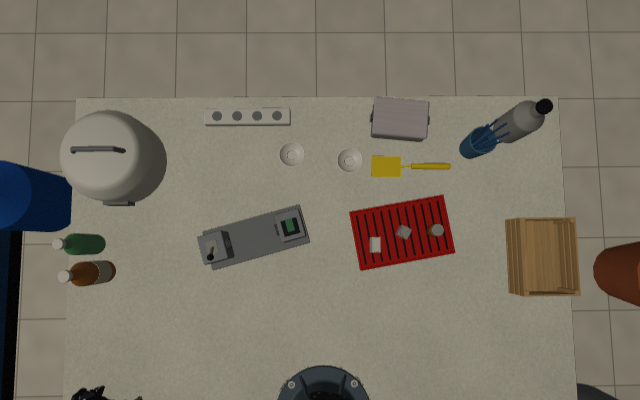

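The side view shows the checker around (265,190), with the toggle ball near (242,149). The cell is the white block at (269,270) in the rack. In the top view the cell plug is at (375,244), the toggle ball at about (210,255) and the display at (290,226). I'll enlarge both areas and fit from depth.

```bash
python3 - <<'E'
from h import *
T=cv2.imread("pics/top0.png");S=cv2.imread("pics/side0.png")
a=cv2.resize(T[200:275,190:315],None,fx=6,fy=6,interpolation=cv2.INTER_CUBIC)[:300*2,:800]
b=cv2.resize(T[190:275,345:460],None,fx=6,fy=6,interpolation=cv2.INTER_CUBIC)
c=cv2.resize(S[135:235,225:305],None,fx=5,fy=5,interpolation=cv2.INTER_CUBIC)
d=cv2.resize(S[245:345,235:315],None,fx=5,fy=5,interpolation=cv2.INTER_CUBIC)
cv2.imwrite("pics/topchk.png",a);cv2.imwrite("pics/toprack.png",b);cv2.imwrite("pics/sidepair.png",np.hstack([c[:,:390],d[:,:400]]))
for n in("top","side"):
    z=np.load(n+"0.npz"); f={k:z[k] for k in z}; W=cloud(f,float(f["F"]),f["R"],f["t"])
    h=f["img"].reshape(-1,3); P=W.reshape(-1,3); hsv=cv2.cvtColor(f["img"],cv2.COLOR_BGR2HSV)
    def fit(m,name):
        m=cv2.morphologyEx(m.astype(np.uint8),cv2.MORPH_OPEN,np.ones((2,2)))>0
        k,l,st,ce=cv2.connectedComponentsWithStats(m.astype(np.uint8))
        for i in range(1,k):
            if st[i,4]>15:
                p=W[l==i]; r=cv2.minAreaRect((p[:,:2]*1000).astype(np.float32))
                print(n,name,st[i,4],ce[i].round(1),p.mean(0).round(4),"rect mm",np.round(r[0],1),np.round(r[1],1),round(r[2],1))
    x,y,zz=W[...,0],W[...,1],W[...,2]; ok=(f["depth"]>0)&(x>.2)&(x<.62)&(y>-.42)&(y<.4)
    fit(ok&(zz>.105)&(zz<.125)&(y>-.02),"housingtop")
    fit(ok&(zz>.008)&(zz<.13)&(y>-.0),"checker")
    fit(ok&(zz>.132)&(zz<.2)&(y>-.0),"toggle")
    fit(ok&(zz>.04)&(zz<.085)&(y<-.04)&(hsv[...,1]<90),"glass tops")
    print(n,"white",ok.sum())
    fit(ok&(hsv[...,1]>170)&(hsv[...,0]<8),"rackred")
    print("floor z near rack",np.median(zz[ok&(hsv[...,1]>170)]),"table z",np.median(zz[ok&(x<.3)&(y<0)]))
E
```

```text
top housingtop 735 [290.6 225.7] [0.5424 0.0845 0.114 ] rect mm [528.3  74.1] [116.8  92.8] 19.2
top housingtop 697 [213.6 247.1] [0.4868 0.295  0.1154] rect mm [503.3 185.1] [ 84.3 338.9] 9.1
top checker 4212 [254.8 237.9] [0.5112 0.1903 0.0574] rect mm [513.7 190.3] [129.8 338. ] 13.0
top toggle 53 [211.1 255.6] [0.4652 0.2868 0.1787] rect mm [482.8 161. ] [ 26.7 298.8] 7.2
top glass tops 123 [437.9 230.3] [ 0.5256 -0.3373  0.0651] rect mm [ 525.4 -344.6] [54.1 29.4] 83.4
top glass tops 116 [405.2 232.4] [ 0.5214 -0.2451  0.0501] rect mm [ 520.2 -248. ] [41.7 30.7] 64.8
top glass tops 141 [376.2 245.3] [ 0.485  -0.1563  0.0746] rect mm [483.2 -84.2] [ 44.2 190.5] 0.9
top white 38869
top rackred 4313 [401.7 233.5] [ 0.5193 -0.242   0.0138] rect mm [ 511.2 -191.2] [177.9 406.5] 9.5
floor z near rack 0.007645854657356946 table z 0.0013862429676265234
side housingtop 313 [251.6 162.7] [0.4892 0.2797 0.1155] rect mm [ 440.3 -297.8] [1591.5   92.8] 85.3
side housingtop 434 [278.4 194.4] [0.5469 0.0731 0.115 ] rect mm [ 475.6 -404.2] [1382.1   94.4] 81.6
side checker 3102 [265.8 197.3] [0.5149 0.152  0.0638] rect mm [ 520.7 -301.8] [1586.5  195. ] 89.8
side toggle 49 [244.7 151.2] [0.4711 0.2891 0.1535] rect mm [ 452.3 -234. ] [1722.5   29.2] 87.9
side glass tops 285 [270.  265.3] [ 0.4911 -0.1682  0.0627] rect mm [ 450. -578.] [1034.1   45. ] 84.3
side glass tops 171 [290.  289.8] [ 0.5275 -0.2506  0.0502] rect mm [ 537.9 -230.1] [71.9 28.6] 60.3
side glass tops 213 [297.8 311.6] [ 0.5315 -0.3386  0.0658] rect mm [ 535.6 -310.6] [87.5 30.5] 78.3
side white 32373
side rackred 1471 [309.6 292.5] [ 0.5777 -0.2247  0.0119] rect mm [ 532.7 -594.5] [1017.9  121.2] 84.2
side rackred 2400 [280.5 318.9] [ 0.495  -0.2965  0.0122] rect mm [ 521.  -601.9] [203.1 985.1] 0.2
floor z near rack 0.00717087776205011 table z 0.0005212561832081664
```

View pics/topchk.png

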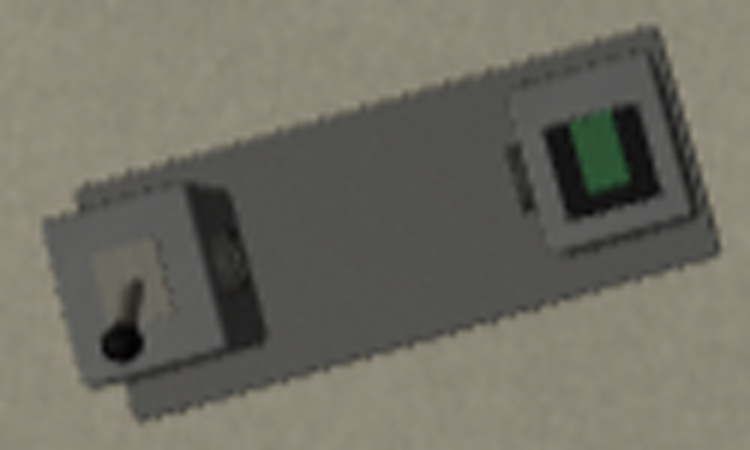

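View pics/toprack.png

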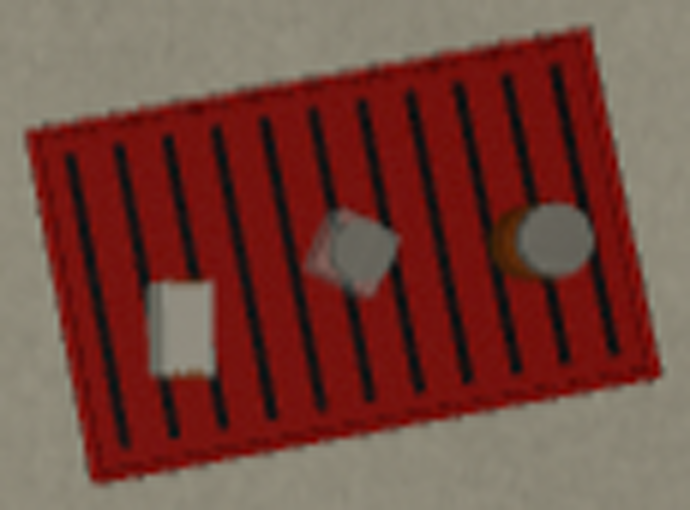

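View pics/sidepair.png

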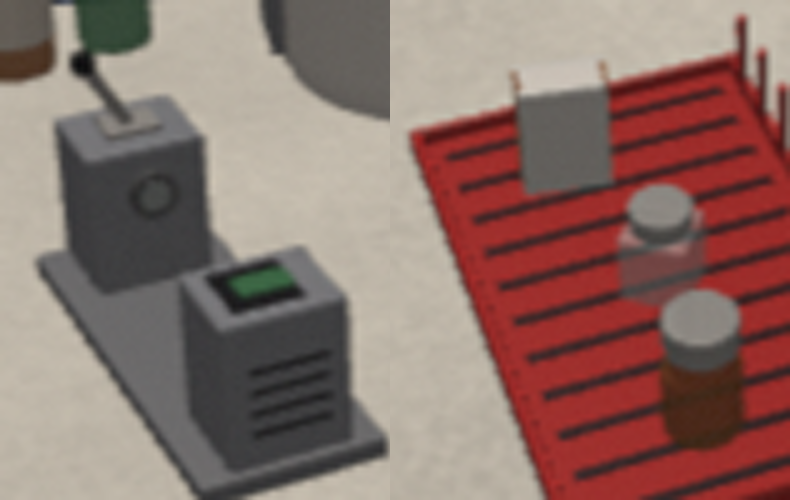

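The crops give clear corners: lamp top (44,218)…(88,386), receiver top (510,92)…(557,250), and base (78,188), (655,27), (720,250), (142,420). The ball is at (122,341) in the top crop and (82,63) in the side crop. The cell top spans (158–214, 283–377), and its -y face in the side crop has top corners at (518,95) and (608,85).

```bash
python3 - <<'E'
from h import *
C={n:dict(np.load(n+"0.npz")) for n in("top","side")}
def ray(n,p,off,s):
    z=C[n]; u=(np.array(p)+.5)/s-.5+np.array(off)
    d=np.array([(u[0]-z["cx"])/z["F"],(u[1]-z["cy"])/z["F"],1])@z["R"]; return -z["R"].T@z["t"],d
def pl(r,h): o,d=r; return o+d*(h-o[2])/d[2]
def tri(a,b):
    A=np.c_[a[1],-b[1]]; s=np.linalg.lstsq(A,b[0]-a[0],rcond=None)[0]
    p,q=a[0]+a[1]*s[0],b[0]+b[1]*s[1]; return (p+q)/2,np.linalg.norm(p-q)
tc=lambda p:ray("top",p,(190,200),6); tr=lambda p:ray("top",p,(345,190),6)
sc=lambda p:ray("side",p,(225,135),5); sr=lambda p:ray("side",(p[0]-390,p[1]),(235,245),5)
def quad(ps,h,ref):
    Q=np.array([pl(r,h) for r in ps])[:,:2]; e=[Q[1]-Q[0],Q[2]-Q[1],Q[2]-Q[3],Q[3]-Q[0]]
    print("centre",Q.mean(0).round(4),"len",[round(np.linalg.norm(x),4) for x in e],"ang",[round(np.degrees(np.arctan2(*x[::-1])),1) for x in e])
print("base");quad([tc(p) for p in [(78,188),(655,27),(720,250),(142,420)]],.015,0)
print("lamp");quad([tc(p) for p in [(44,218),(183,184),(225,353),(88,386)]],.115,0)
print("rec");quad([tc(p) for p in [(510,92),(645,55),(692,212),(557,250)]],.115,0)
print("side lamp");quad([sc(p) for p in [(55,120),(172,97),(205,135),(78,165)]],.115,0)
print("side rec");quad([sc(p) for p in [(182,280),(303,247),(348,297),(212,330)]],.115,0)
print("ball",tri(tc((122,341)),sc((82,63))), pl(tc((122,341)),.165),pl(sc((82,63)),.165))
print("cell top");quad([tr(p) for p in [(158,283),(214,283),(214,377),(158,377)]],.070,0)
for h in(.07,):print("side edge",pl(sr((518,95)),h),pl(sr((608,86)),h), "bottom",pl(sr((527,191)),.01),pl(sr((615,182)),.01))
print("tri edge",tri(tr((214,377)),sr((518,95))),tri(tr((214,283)),sr((608,86))))
print("rack");quad([tr(p) for p in [(27,132),(592,28),(660,375),(95,483)]],.014,0)
E
```

```text
base
centre [0.5167 0.1923] len [np.float64(0.2957), np.float64(0.1157), np.float64(0.2951), np.float64(0.1187)] ang [np.float64(-75.0), np.float64(-164.3), np.float64(-74.5), np.float64(-164.0)]
lamp
centre [0.4868 0.2993] len [np.float64(0.0648), np.float64(0.0796), np.float64(0.0634), np.float64(0.0792)] ang [np.float64(-76.9), np.float64(-165.6), np.float64(-77.3), np.float64(-164.7)]
rec
centre [0.5447 0.0867] len [np.float64(0.0643), np.float64(0.0756), np.float64(0.0641), np.float64(0.0758)] ang [np.float64(-75.3), np.float64(-163.9), np.float64(-75.1), np.float64(-163.7)]
side lamp
centre [0.486  0.2972] len [np.float64(0.0791), np.float64(0.0595), np.float64(0.0854), np.float64(0.0649)] ang [np.float64(12.4), np.float64(-75.2), np.float64(16.0), np.float64(-80.8)]
side rec
centre [0.5442 0.0858] len [np.float64(0.077), np.float64(0.0629), np.float64(0.0819), np.float64(0.0579)] ang [np.float64(17.3), np.float64(-74.5), np.float64(13.5), np.float64(-79.3)]
ball (array([0.46177664, 0.29283075, 0.16621925]), np.float64(0.0017951363955019594)) [0.4626471  0.29307352 0.165     ] [0.46095513 0.29545536 0.165     ]
cell top
centre [ 0.4873 -0.1552] len [np.float64(0.0268), np.float64(0.0446), np.float64(0.0267), np.float64(0.0446)] ang [np.float64(-90.8), np.float64(178.5), np.float64(-90.8), np.float64(178.6)]
side edge [ 0.46750464 -0.16561602  0.07      ] [ 0.51166511 -0.16758105  0.07      ] bottom [ 0.46789525 -0.16837074  0.01      ] [ 0.51215137 -0.17049255  0.01      ]
tri edge (array([ 0.46611834, -0.16780317,  0.07187837]), np.float64(0.002549590484665917)) (array([ 0.51043849, -0.16906146,  0.0712617 ]), np.float64(0.002153977170851444))
rack
centre [ 0.5242 -0.2427] len [np.float64(0.2905), np.float64(0.1764), np.float64(0.2873), np.float64(0.1769)] ang [np.float64(-80.3), np.float64(-171.2), np.float64(-80.2), np.float64(-170.1)]
```

```bash
cat >> h.py <<'E'
def q(deg):  # tool down, closing axis at deg in world
    p=np.radians(deg+90)/2; return [np.cos(p),np.sin(p),0,0]
YAW=15.3; c,s=np.cos(np.radians(YAW)),np.sin(np.radians(YAW))
CH=np.array([.5157,.1922])
def chk(x,y,z): return [CH[0]+c*x-s*y,CH[1]+s*x+c*y,z]
CELL=np.array([.4883,-.1558]); CY=-1.5
def st(): print("t",monitor.read_time(),"p",np.round(monitor.read_tool_pos(),4),"F",np.round(monitor.read_wrist_force(),2),"w",round(monitor.read_grip_width(),4))
E
python3 - <<'E'
from h import *
ctrl.grip(0.0)
ctrl.move_to(chk(-.075,.11,.23),q(90+YAW)); st()
ctrl.move_l(chk(-.075,.11,.150)); st()
ctrl.move_l(chk(-.004,.11,.150),max_speed=.06); st()
ctrl.wait(.3); st()
f,*_=cam("side"); a=f["img"][95:195,205:305]
g,*_=cam("top"); b=g["img"][200:300,170:270]
cv2.imwrite("pics/tog.png",cv2.resize(np.hstack([a,b]),None,fx=4,fy=4,interpolation=cv2.INTER_CUBIC))
ctrl.move_l(chk(-.075,.11,.150)); ctrl.move_l(chk(-.075,.11,.25)); st()
E
```

```text
t 2.1417 p [0.414 0.279 0.23 ] F [-0.93  0.36  0.3 ] w 0.0
t 2.825 p [0.4144 0.279  0.1507] F [-0.58 -0.09  0.48] w 0.0001
t 4.1583 p [0.4825 0.2972 0.15  ] F [-0.61 -0.82 -0.86] w 0.0001
t 4.4583 p [0.4827 0.2973 0.1501] F [ 0.79 -0.25 -0.14] w 0.0001
t 6.0 p [0.4143 0.2784 0.249 ] F [-0.33 -0.07 -0.09] w 0.0002
```

View pics/tog.png

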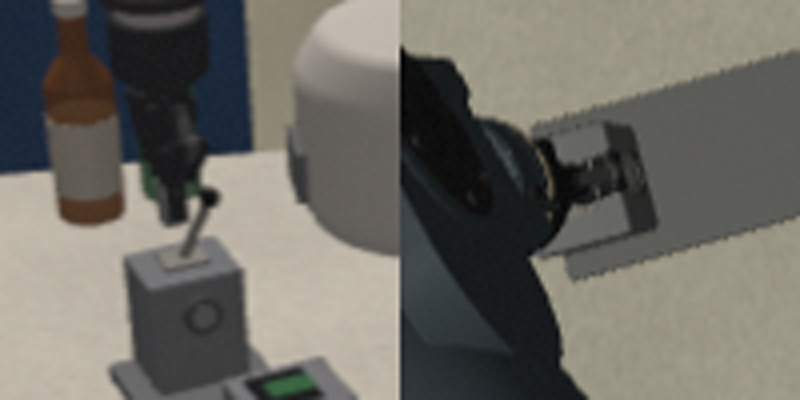

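The toggle now leans to +x: in the side crop the pivot is at (185,260) and the ball at (208,198), clear of the finger. Next is the cell.

```bash
python3 - <<'E'
from h import *
ctrl.grip(.052)
ctrl.move_to([*CELL,.20],q(90+CY)); st()
ctrl.move_l([*CELL,.024],max_speed=.12); st()
ctrl.grip(0.015); ctrl.wait(.2); st(); print("gf",monitor.read_gripper_force())
ctrl.move_l([*CELL,.20],max_speed=.12); st(); print(monitor.read_orientation(),q(90+CY))
f,F,R,t=cam("side")
p=R@np.array([*CELL,.19])+t; u=int(p[0]/p[2]*F+f["cx"]);v=int(p[1]/p[2]*F+f["cy"]); print(u,v)
cv2.imwrite("pics/held.png",cv2.resize(f["img"][v-45:v+75,u-60:u+60],None,fx=5,fy=5,interpolation=cv2.INTER_CUBIC))
np.savez("held.npz",**f,F=F,R=R,t=t,o=[u-60,v-45])
g,F,R,t=cam("top"); W=cloud(g,F,R,t); m=(g["depth"]>0)&(W[...,2]>.155)&(W[...,2]<.19)&(abs(W[...,1]-.29)<.06)&(abs(W[...,0]-.49)<.07)
print("toggle ball",W[m].mean(0),m.sum())
E
```

```text
t 8.1667 p [ 0.4886 -0.155   0.2002] F [0.09 0.   0.57] w 0.052
t 9.7833 p [ 0.4887 -0.1559  0.0245] F [-0.16  0.28  0.46] w 0.0515
t 10.35 p [ 0.4886 -0.1559  0.0244] F [-1.19  0.62  5.46] w 0.0237
gf 59.08618748188019
t 11.9667 p [ 0.488  -0.1557  0.1994] F [-0.1   0.64 -0.42] w 0.0232
[ 1.30593133e-02  9.99914583e-01  1.60046729e-04 -5.05005513e-04] [np.float64(0.013089595571344575), np.float64(0.999914327574007), 0, 0]
265 220
toggle ball [0.51198113 0.3045838  0.1705593 ] 45
```

View pics/held.png

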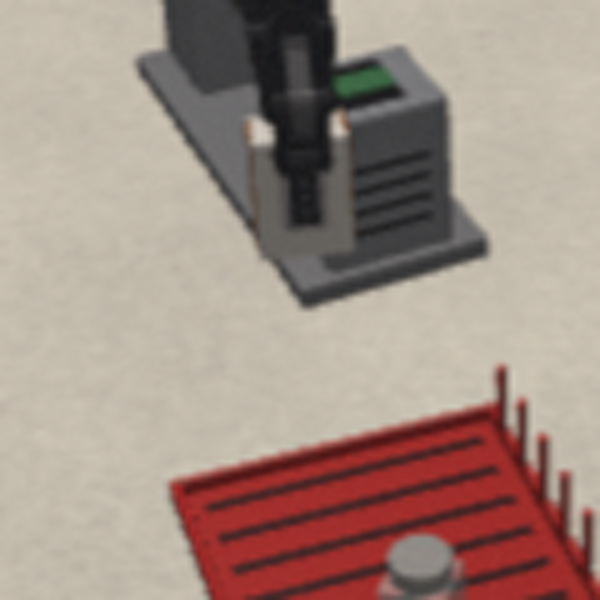

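The cell is held by its frosted sides. The finger is centred on the -y face, which has bottom corners at (265,258) and (355,248). The ball measures at the on position. Next I'll check the in-hand offset and move to just above the beam.

```bash
python3 - <<'E'
from h import *
z=np.load("held.npz"); R,t,F=z["R"],z["t"],z["F"]; o=-R.T@t
for p in [(265,258),(355,248),(253,147),(348,137)]:
    u=(np.array(p)+.5)/5-.5+z["o"]; d=np.array([(u[0]-z["cx"])/F,(u[1]-z["cy"])/F,1])@R
    print((o+d*(-.1675-o[1])/d[1]).round(4))
ctrl.move_to(chk(0,0,.22),q(YAW)); st()
ctrl.move_l(chk(0,0,.15),max_speed=.1); st()
g,F,R,t=cam("top"); f,*_=cam("side")
a=cv2.resize(g["img"][195:275,190:310],None,fx=4,fy=4,interpolation=cv2.INTER_CUBIC)
b=cv2.resize(f["img"][125:235,235:315],None,fx=4,fy=4,interpolation=cv2.INTER_CUBIC)[:440]
cv2.imwrite("pics/above.png",np.hstack([cv2.copyMakeBorder(a,0,120,0,0,cv2.BORDER_CONSTANT),b]))
E
```

```text
[ 0.4685 -0.1675  0.1834]
[ 0.5106 -0.1675  0.1831]
[ 0.4672 -0.1675  0.2448]
[ 0.5103 -0.1675  0.2446]
t 13.7667 p [0.5158 0.1918 0.2199] F [-0.16  0.38 -1.  ] w 0.0234
t 14.6167 p [0.516  0.1922 0.1506] F [-0.04  0.92 -0.66] w 0.0236
```

View pics/above.png

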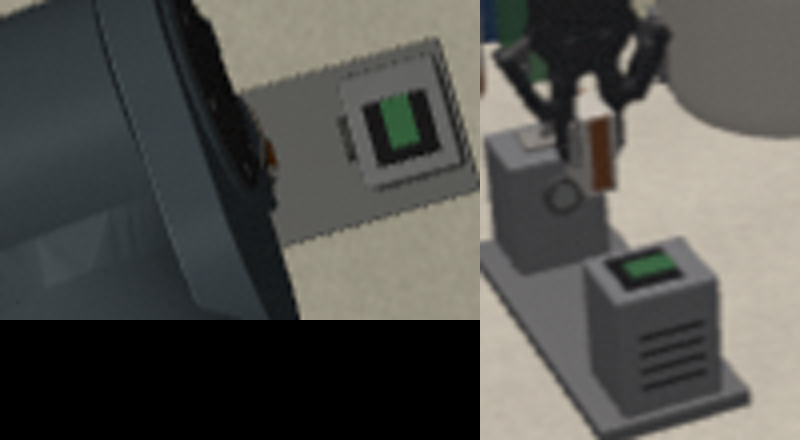

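Cell corners are about 64 mm apart vertically and centred within ~1 mm of the tool, with no tilt. In the side view the amber window at (598,155) faces the receiver. Lowering into the beam.

```bash
python3 - <<'E'
from h import *
ctrl.move_l(chk(0,0,.0697),max_speed=.06); ctrl.wait(.3); st(); print(monitor.read_orientation(),q(YAW), chk(0,0,.0697))
f,F,R,t=cam("side")
np.savez("fin.npz",**f,F=F,R=R,t=t)
cv2.imwrite("pics/fin.png",cv2.resize(f["img"][135:235,225:305],None,fx=6,fy=6,interpolation=cv2.INTER_CUBIC))
E
```

```text
t 16.5083 p [0.5158 0.1922 0.0698] F [ 0.24 -0.47 -1.45] w 0.0235
[6.06676911e-01 7.94948501e-01 7.06794435e-05 4.29788013e-05] [np.float64(0.6066823510019997), np.float64(0.79494435338751), 0, 0] [np.float64(0.5157), np.float64(0.1922), 0.0697]
```

View pics/fin.png

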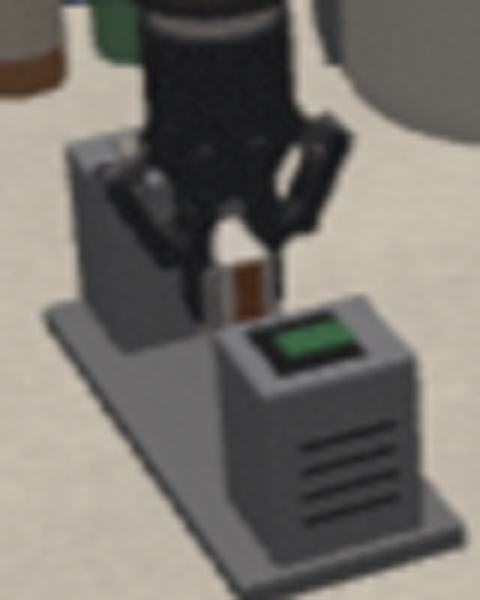

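The cell sits between the housings. Its window top edge runs about (234,265)–(268,259), and the receiver top corners are (217,337), (362,296), (416,354), (273,395). I'll check alignment from these in the same image.

```bash
python3 - <<'E'
from h import *
z=np.load("fin.npz"); R,t,F=z["R"],z["t"],z["F"]; o=-R.T@t
def loc(p,h):
    u=(np.array(p)+.5)/6-.5+[225,135]; d=np.array([(u[0]-z["cx"])/F,(u[1]-z["cy"])/F,1])@R
    P=o+d*(h-o[2])/d[2]; v=P[:2]-CH; return np.array([c*v[0]+s*v[1],-s*v[0]+c*v[1]])
print("rec centre",np.mean([loc(p,.115) for p in [(217,337),(362,296),(416,354),(273,395)]],0),"expect 0,-.11")
for p in[(234,265),(268,259),(251,262)]: print("window top",loc(p,.115))
g,F,R,t=cam("top");W=cloud(g,F,R,t)
x,y=W[...,0]-CH[0],W[...,1]-CH[1]; X=c*x+s*y;Y=-s*x+c*y
m=(abs(W[...,2]-.114)<.006)&(Y<-.07)&(Y>-.16)&(abs(X)<.06); print("top rec",X[m].min(),X[m].max(),Y[m].min(),Y[m].max(),np.median(W[m],0))
E
```

```text
rec centre [ 0.00108849 -0.11017711] expect 0,-.11
window top [-0.00616993 -0.02080935]
window top [ 0.01121502 -0.02293606]
window top [ 0.00250834 -0.02187097]
top rec -0.038834453958865305 0.04119150772911022 -0.14397962972221073 -0.07402307784831577 [0.54670764 0.08600606 0.11630771]
```

```bash
python3 -c "
from h import *
st(); ctrl.close_job()"
```

```text
t 16.6083 p [0.5157 0.1922 0.0697] F [-0.32  0.76 -1.27] w 0.0233
the job is handed in; nothing more can be done
```

I flipped the toggle fully to on and handed the job in at about 16.6 s, with the cell still in the gripper, held by its frosted sides midway between the lenses and lined up with them to about 1–2 mm by the cameras.

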